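# Sort four mixed-up eye-drop bottles in a colour-coded drop rack

### The job

The four eye-drop bottles were put back in the wrong pockets of the drop rack: move each one so that it stands upright in the pocket of the same colour as its cap. A pocket holds only one bottle, so park a bottle in the grey spare pocket, or on a clear bit of desk, while you change them round; the grey pocket is empty again at the end. Do not knock any bottle over.

Things in the scene. Friction and masses are not known exactly. Their poses are not given: they have to be found in the camera images.
- bottle_red: Eye-drop bottle with a red cap, white body and red label band. 65 mm tall, upright: round body 25 mm across, narrowing from 35 mm up to the neck at 45 mm; on it the red screw cap, 16 mm across, 20 mm high (45 to 65 mm above the base), fixed: grip it from above. 18 to 31 g. Origin: centre of the base; z up; its yaw means nothing.
- bottle_blue: Eye-drop bottle with a blue cap, white body and blue label band. 65 mm tall, upright: round body 25 mm across, narrowing from 35 mm up to the neck at 45 mm; on it the blue screw cap, 16 mm across, 20 mm high (45 to 65 mm above the base), fixed: grip it from above. 18 to 31 g. Origin: centre of the base; z up; its yaw means nothing.
- bottle_white: Eye-drop bottle with a white cap, white body and green label band (the cap counts, not the band). 65 mm tall, upright: round body 25 mm across, narrowing from 35 mm up to the neck at 45 mm; on it the white screw cap, 16 mm across, 20 mm high (45 to 65 mm above the base), fixed: grip it from above. 18 to 31 g. Origin: centre of the base; z up; its yaw means nothing.
- bottle_yellow: Eye-drop bottle with a yellow cap, white body and yellow label band. 65 mm tall, upright: round body 25 mm across, narrowing from 35 mm up to the neck at 45 mm; on it the yellow screw cap, 16 mm across, 20 mm high (45 to 65 mm above the base), fixed: grip it from above. 18 to 31 g. Origin: centre of the base; z up; its yaw means nothing.
- pocket_red: Square open pocket of red plastic, fixed in the black drop rack: 48 mm square outside, 42 mm inside, 22 mm high, floor 3 mm thick (a bottle stands 3 mm above this origin). Origin: centre of the underside, 8 mm above the desk; z up, y along the row of five pockets (62 mm apart), x across it. Home of the bottle with the red cap.
- pocket_blue: Square open pocket of blue plastic, fixed in the black drop rack: 48 mm square outside, 42 mm inside, 22 mm high, floor 3 mm thick (a bottle stands 3 mm above this origin). Origin: centre of the underside, 8 mm above the desk; z up, y along the row of five pockets (62 mm apart), x across it. Home of the bottle with the blue cap.
- pocket_white: Square open pocket of white plastic, fixed in the black drop rack: 48 mm square outside, 42 mm inside, 22 mm high, floor 3 mm thick (a bottle stands 3 mm above this origin). Origin: centre of the underside, 8 mm above the desk; z up, y along the row of five pockets (62 mm apart), x across it. Home of the bottle with the white cap.
- pocket_yellow: Square open pocket of yellow plastic, fixed in the black drop rack: 48 mm square outside, 42 mm inside, 22 mm high, floor 3 mm thick (a bottle stands 3 mm above this origin). Origin: centre of the underside, 8 mm above the desk; z up, y along the row of five pockets (62 mm apart), x across it. Home of the bottle with the yellow cap.
- pocket_grey: Square open pocket of dark grey plastic, fixed in the black drop rack: 48 mm square outside, 42 mm inside, 22 mm high, floor 3 mm thick (a bottle stands 3 mm above this origin). Origin: centre of the underside, 8 mm above the desk; z up, y along the row of five pockets (62 mm apart), x across it. The spare: empty at the start, no bottle's home.

How it is judged:
By the outcome, as a careful person would: the job done as asked, in the order asked, and still so for the second after the job is handed in, with the robot touching nothing.
It also fails if it takes over 109 s, if anything falls off the work surface, if the arm or the gripper's body presses on something with over 40 N, if the wrist force passes 120 N, or if a joint passes its speed limit or range.

### The arm

A 6-joint arm with a two-finger parallel gripper is mounted at the origin on a cart in front of the work surface, level with it; the furniture and walls round the work are solid. World frame = base frame: x ahead of the robot, y to its left, z up, the work surface at z = 0. Lengths are in m, angles in rad, forces in N, time in s.
With the tool pointing down it reaches from about 0.35 to 0.975 m from the base axis. Payload 4.9 kg.
Tool frame: the origin (TCP) lies midway between the tips of the shut fingers; the grasp point (between the pads) lies manip.tcp_to_grasp behind it (manip.tcp_to_grasp is the distance from the TCP to the grasp point, in m); z points along the fingers, y is the line along which they close (so a half turn about z gives the same grasp; the last joint's range is limited). The gripper opens to 85 mm and grips with 20 to 120 N. Pads are 22 mm wide; open, the fingers measure 114 mm over their backs; the gripper's body (76 mm by 85 mm) begins 54 mm behind the grasp point. The pads swing forward as they close: fully open they stand 13 mm farther back than shut.
Start: joints at [1.114, 0.053, 1.613, -0, 1.476, -0.119], TCP at [0.207, 0.59, 0.231] pointing down, gripper open.
Joint ranges: [-3.01, 3.01], [-1.01, 2.22], [0.06, 2.58], [-1.02, 4.17], [0.09, 2.62], [-3.14, 3.14]. Speed limits (rad/s): [2.57, 2.57, 3.14, 3.14, 3.14, 3.14].

### API

Orientations are given as a unit quaternion [w, x, y, z].
In Python, from plant import manip, grab_frame, calibration, job_done gives the robot as it stands.
- The arm moves only by the tool send_rows, never from a script. Its argument "rows" is a list of rows, each an object of numbers: "x", "y", "z": the shift along the tool's x, y, z normalised to -1 to 1, where 1 is 15 cm; "wx", "wy", "wz": the turn, a rotation vector about the tool's x, y, z normalised to -1 to 1, where 1 is pi/4 rad; "hand": the opening, from -1 (shut) to 1 (fully open). In form: [{"x": .., "y": .., "z": .., "wx": .., "wy": .., "wz": .., "hand": ..}, ...]. A call has exactly 10 rows; each row shifts and turns the commanded pose from where the row before left it, along the tool's axes as they then stand; what a row does not reach is not made up. A row lasts 1/12 s, in which the tool goes at most 41.7 mm and 7.16 degrees, less where a joint would pass 70% of its speed; a pose out of reach is approached as far as the arm can. A call with a number of a shift or a turn outside -1 to 1 is refused whole. A call with a gripper value outside its range is refused whole. The fingers move at their own pace and stop on an object; the grip force is fixed at half the most. Time passes only in rows, so rows that do not move let the fingers close, or fill a call up. It gives the time, the measured TCP pose, the force, the opening and the grip force at its end, in the units of the state.
- manip.state(): the state, without advancing time (a new reading comes with each control period).
- grab_frame(name): name is "side" or "top" or "wrist"; returns the picture (420x560x3 uint8, blue, green, red); there is no depth.
- calibration(name): a dict with "camera_matrix" (3x3 intrinsics, pixels), "R" (3x3) and "t" (3): a world point X has camera coordinates R X + t. Camera axes: x right, y down, z forward; pixel columns grow to the right and rows downward; lengths in m; the calibration is good to about 2 mm. A picture is of the moment at which its call begins: read the wrist's pose just before it. calibration takes no time and is no camera call; for the wrist camera it gives the pose at the moment of the call.
- job_done(): hands the job in; it is judged then, once.
The state is a dict: "time": time; "joint_pos": joint angles; "joint_vel": joint speeds; "joint_efforts": joint torques, N m; "tool_pos": TCP position; "tool_rot": TCP orientation; "contact_force": force on the tool from outside, world axes, zero at the start; "ft_torque": the same for the moment, N m; "gripper_width": opening from 0.0 (shut) to 1.0 (fully open); "grasp_force": force on a finger pad.
Only numpy, scipy, OpenCV 4.12 (cv2) and the standard library are available. Lean on these libraries where they do the work, as an engineer would, in place of code of your own. Each camera call takes 0.05 s, during which the arm holds its last target. There are 200 camera calls.

## Working session

There is one attempt and no reset: what is moved stays moved. The work goes in short steps, Python scripts to look and compute and a tool call to move; the robot and the scene stay as the last step left them, time stands still between calls to the robot, and variables do not carry over. Pictures are saved under pics/ and viewed, at most 14 in all, crops included, and the job is handed in when it is done.

Besides the shell and the picture viewer there is one more tool, called after "Request:" by a JSON object that holds its "name" and its "arguments". send_rows: Moves the arm, as the interface text tells. Scaled input: -1 to 1 covers 15 cm each way for a shift and pi/4 rad each way for a turn. Its arguments: {"type":"object","properties":{"rows":{"type":"array","items":{"type":"object","properties":{"x":{"type":"number","minimum":-1,"maximum":1},"y":{"type":"number","minimum":-1,"maximum":1},"z":{"type":"number","minimum":-1,"maximum":1},"wx":{"type":"number","minimum":-1,"maximum":1},"wy":{"type":"number","minimum":-1,"maximum":1},"wz":{"type":"number","minimum":-1,"maximum":1},"hand":{"type":"number"}}}}},"required":["rows"]}

```bash
mkdir -p pics
python3 - <<'E'
from plant import *
import cv2
s=manip.state();print({k:s[k] for k in("time","tool_pos","tool_rot","gripper_width")},manip.tcp_to_grasp)
for n in("top","side"):
    cv2.imwrite(f"pics/{n}0.png",grab_frame(n));c=calibration(n);print(n,c)
E
```

```text
{'time': 0.0, 'tool_pos': array([0.20685087, 0.58912063, 0.23006661]), 'tool_rot': array([-2.88168661e-04,  1.68088527e-01,  9.85771377e-01, -9.77964810e-04]), 'gripper_width': 1.0028780131356183} 0.0187
top {'camera_matrix': array([[421.19568584,   0.        , 272.94013577],
       [  0.        , 421.19568584, 203.5670774 ],
       [  0.        ,   0.        ,   1.        ]]), 'R': array([[-0.00926737, -0.99995018, -0.00370802],
       [-0.98764106,  0.00973336, -0.15643018],
       [ 0.15645848,  0.0022125 , -0.98768206]]), 't': array([0.16505047, 0.53685143, 0.82344327])}
side {'camera_matrix': array([[490.39880531,   0.        , 276.67914063],
       [  0.        , 490.39880531, 207.86980338],
       [  0.        ,   0.        ,   1.        ]]), 'R': array([[ 0.82117752, -0.57052225, -0.0131088 ],
       [-0.39857519, -0.55694422, -0.72866381],
       [ 0.40841805,  0.60358718, -0.68474609]]), 't': array([-0.36387108,  0.31761275,  0.59566768])}
```

View pics/top0.png

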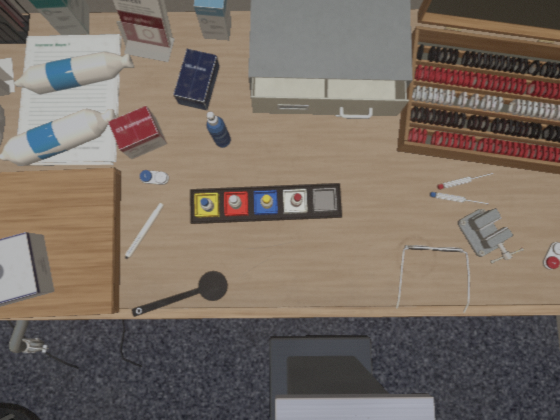

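View pics/side0.png

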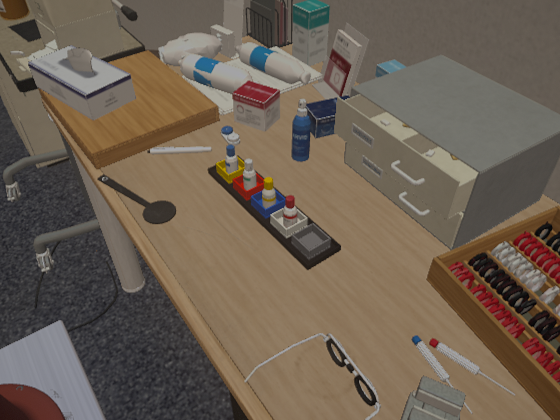

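Top view: the pockets run left to right as yellow, red, blue, white, grey (columns 207 to 325, row about 202). They hold the blue, white, yellow and red bottles, and grey is empty. That means two swaps. Next I'll zoom in to measure.

```bash
cat > h.py <<'E'
from plant import *
import cv2, numpy as np
def ray(n,uv,z,c=None):
    c=c or calibration(n); K,R,t=c["camera_matrix"],c["R"],c["t"]
    d=R.T@np.linalg.solve(K,[*uv,1.]); o=-R.T@t
    return o+d*(z-o[2])/d[2]
def proj(n,X,c=None):
    c=c or calibration(n); p=c["camera_matrix"]@(c["R"]@np.asarray(X,float)+c["t"]); return p[:2]/p[2]
E
python3 - <<'E'
from h import *
im=cv2.imread("pics/top0.png")
cv2.imwrite("pics/crop0.png",cv2.resize(im[175:230,185:345],None,fx=5,fy=5,interpolation=cv2.INTER_CUBIC))
g=im[170:235,180:350].max(2)
m=(g<60).astype(np.uint8)
m=cv2.morphologyEx(m,cv2.MORPH_CLOSE,np.ones((3,3)))
cs,_=cv2.findContours(m,cv2.RETR_EXTERNAL,cv2.CHAIN_APPROX_NONE)
c=max(cs,key=cv2.contourArea)+np.array([180,170])
b=cv2.boxPoints(cv2.minAreaRect(c));print(b)
P=np.array([ray("top",p,.008) for p in b]);print(P.round(4),P.mean(0))
E
```

```text
[[190.3761  190.02599]
 [339.03464 183.8319 ]
 [340.39166 216.40034]
 [191.73312 222.59444]]
[[0.5751 0.3374 0.008 ]
 [0.5855 0.0172 0.008 ]
 [0.5148 0.0167 0.008 ]
 [0.5046 0.333  0.008 ]] [0.54502389 0.1760753  0.008     ]
```

View pics/crop0.png

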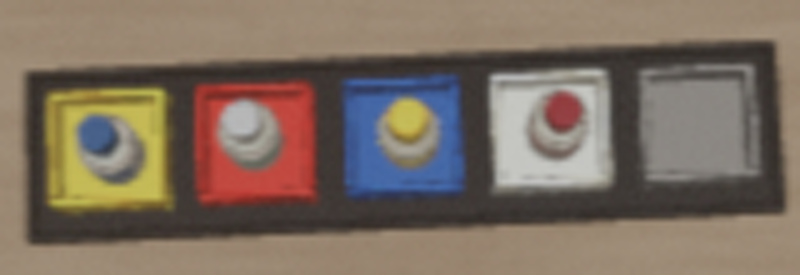

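The crop shows cap tops at (97,134), (243,118), (406,118) and (565,110), and pocket rims centred at about (108,150), (256,142), (404,135), (551,130) and (700,122).

Run:
```python
from h import *
f=lambda u,v:(185+(u+.5)/5-.5,175+(v+.5)/5-.5)
for n,p in dict(blue=(97,134),white=(243,118),yellow=(406,118),red=(565,110)).items(): print(n,ray("top",f(*p),.076).round(4))
for n,p in dict(Y=(108,150),R=(256,142),B=(404,135),W=(551,130),G=(700,122)).items(): print(n,ray("top",f(*p),.030).round(4))
y=np.array([-np.sin(.0325),np.cos(.0325)])
for k in range(2,-3,-1): print((np.array([.545,.1761])+.062*k*y).round(4))
from scipy.spatial.transform import Rotation as Ro
s=manip.state();q=s["tool_rot"];print(Ro.from_quat(q[[1,2,3,0]]).as_matrix().round(3))
```

```text
blue [0.5388 0.2962 0.076 ]
white [0.5446 0.2384 0.076 ]
yellow [0.544  0.1739 0.076 ]
red [0.5466 0.1109 0.076 ]
Y [0.5396 0.2992 0.03  ]
R [0.5424 0.2375 0.03  ]
B [0.5447 0.1756 0.03  ]
W [0.5462 0.1142 0.03  ]
G [0.549  0.0519 0.03  ]
[0.541 0.3  ]
[0.543  0.2381]
[0.545  0.1761]
[0.547  0.1141]
[0.549  0.0522]
[[-0.943  0.331 -0.001]
 [ 0.331  0.943 -0.002]
 [ 0.    -0.002 -1.   ]]
```

Request:
{"name": "send_rows", "arguments": {"rows": [{"wz": 0.153,"hand": 0.3},{"wz": 0.153,"hand": 0.3},{"wz": 0.153,"hand": 0.3},{"wz": 0.153,"hand": 0.3},{"wz": 0.153,"hand": 0.3},{"wz": 0.153,"hand": 0.3},{"wz": 0.153,"hand": 0.3},{"wz": 0.153,"hand": 0.3},{"wz": 0.153,"hand": 0.3},{"wz": 0.153,"hand": 0.3}]}}

```text
invalid input at $.rows[0]: expected keys x, y, z, wx, wy, wz, hand
```

```bash
cat >> h.py <<'E'
from scipy.spatial.transform import Rotation as Ro
def st(): 
    s=manip.state();return s,np.array(s["tool_pos"]),Ro.from_quat(np.array(s["tool_rot"])[[1,2,3,0]])
def plan(X):
    s,p,R=st()
    Z=.0325; T=np.array([[-np.sin(Z),np.cos(Z),0],[np.cos(Z),np.sin(Z),0],[0,0,-1]]).T
    print("t",round(s["time"],2),"pos",p.round(4),"w",round(s["gripper_width"],3),"F",np.round(s["contact_force"],1))
    print("units xyz",(R.inv().apply(np.array(X)-p)/.15).round(3),"rot units",((R.inv()*Ro.from_matrix(T)).as_rotvec()/(np.pi/4)).round(4))
E
python3 -c "
from h import *
plan([.541,.298,.16])"
```

```text
t 0.1 pos [0.2069 0.5892 0.2302] w 0.999 F [-0.8 -0.9 -0.3]
units xyz [-2.745 -1.092  0.469] rot units [-2.3000e-03  1.2000e-03  1.5285e+00]
```

Request:
{"name": "send_rows", "arguments": {"rows": [{"x": 0,"y": 0,"z": 0,"wx": 0,"wy": 0,"wz": 0.153,"hand": 0.3},{"x": 0,"y": 0,"z": 0,"wx": 0,"wy": 0,"wz": 0.153,"hand": 0.3},{"x": 0,"y": 0,"z": 0,"wx": 0,"wy": 0,"wz": 0.153,"hand": 0.3},{"x": 0,"y": 0,"z": 0,"wx": 0,"wy": 0,"wz": 0.153,"hand": 0.3},{"x": 0,"y": 0,"z": 0,"wx": 0,"wy": 0,"wz": 0.153,"hand": 0.3},{"x": 0,"y": 0,"z": 0,"wx": 0,"wy": 0,"wz": 0.153,"hand": 0.3},{"x": 0,"y": 0,"z": 0,"wx": 0,"wy": 0,"wz": 0.153,"hand": 0.3},{"x": 0,"y": 0,"z": 0,"wx": 0,"wy": 0,"wz": 0.153,"hand": 0.3},{"x": 0,"y": 0,"z": 0,"wx": 0,"wy": 0,"wz": 0.153,"hand": 0.3},{"x": 0,"y": 0,"z": 0,"wx": 0,"wy": 0,"wz": 0.153,"hand": 0.3}]}}

```text
time: 0.93
tool_pos: [0.2069, 0.5893, 0.2305]
tool_rot: [0.0, 0.698, 0.716, -0.001]
contact_force: [0.5, 0.4, -1.4]
gripper_width: 0.653
grasp_force: 0.0
```

```bash
python3 -c "
from h import *
plan([.541,.298,.16])"
```

```text
t 0.93 pos [0.2069 0.5893 0.2305] w 0.653 F [ 0.5  0.4 -1.4]
units xyz [-1.998  2.177  0.471] rot units [-0.0007  0.0015 -0.009 ]
```

Request:
{"name": "send_rows", "arguments": {"rows": [{"x": -0.1,"y": 0.1,"z": 0,"wx": 0,"wy": 0,"wz": 0,"hand": 0.3},{"x": -0.18,"y": 0.2,"z": 0,"wx": 0,"wy": 0,"wz": 0,"hand": 0.3},{"x": -0.18,"y": 0.2,"z": 0,"wx": 0,"wy": 0,"wz": 0,"hand": 0.3},{"x": -0.18,"y": 0.2,"z": 0,"wx": 0,"wy": 0,"wz": 0,"hand": 0.3},{"x": -0.18,"y": 0.2,"z": 0,"wx": 0,"wy": 0,"wz": 0,"hand": 0.3},{"x": -0.18,"y": 0.2,"z": 0,"wx": 0,"wy": 0,"wz": 0,"hand": 0.3},{"x": -0.18,"y": 0.2,"z": 0,"wx": 0,"wy": 0,"wz": 0,"hand": 0.3},{"x": -0.18,"y": 0.2,"z": 0,"wx": 0,"wy": 0,"wz": 0,"hand": 0.3},{"x": -0.18,"y": 0.2,"z": 0,"wx": 0,"wy": 0,"wz": 0,"hand": 0.3},{"x": -0.18,"y": 0.2,"z": 0,"wx": 0,"wy": 0,"wz": 0,"hand": 0.3}]}}

```text
time: 1.77
tool_pos: [0.501, 0.339, 0.2308]
tool_rot: [-0.0, 0.696, 0.718, -0.0]
contact_force: [1.3, 0.1, 0.7]
gripper_width: 0.652
grasp_force: 0.0
```

```bash
python3 -c "
from h import *
plan([.541,.298,.12])
c=calibration('wrist');cv2.imwrite('pics/w1.png',grab_frame('wrist'))
import pickle;pickle.dump(c,open('w1.pkl','wb'))
for k,y in enumerate([.2962,.2384,.1739,.1109]):print(proj('wrist',[[.5388,.5446,.544,.5466][k],y,.076],c).round(1))"
```

```text
t 1.77 pos [0.501  0.339  0.2308] w 0.652 F [1.3 0.1 0.7]
units xyz [-0.281  0.258  0.739] rot units [-0.0009  0.0002 -0.0016]
[309.9 235.6]
[311.6 282.2]
[307.5 328.5]
[306.4 369. ]
```

View pics/w1.png

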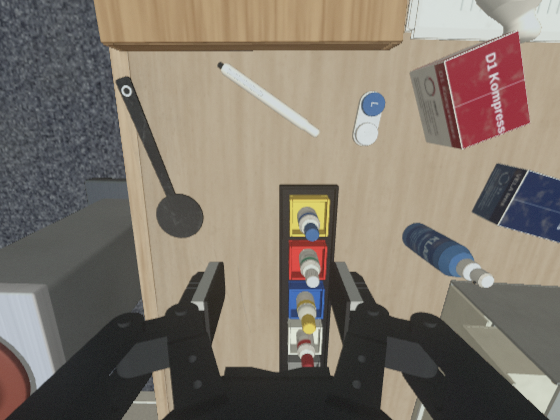

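Wrist view: the blue cap top is at (312,233), white at (312,281), yellow at (308,328) and red near (307,364). These agree with the top camera to within 2–3 mm. I'll descend on blue.

Request:
{"name": "send_rows", "arguments": {"rows": [{"x": -0.144,"y": 0.126,"z": 0,"wx": 0,"wy": 0,"wz": 0,"hand": 0.2},{"x": -0.144,"y": 0.126,"z": 0,"wx": 0,"wy": 0,"wz": 0,"hand": 0.2},{"x": 0,"y": 0,"z": 0.15,"wx": 0,"wy": 0,"wz": 0,"hand": 0.2},{"x": 0,"y": 0,"z": 0.2,"wx": 0,"wy": 0,"wz": 0,"hand": 0.2},{"x": 0,"y": 0,"z": 0.2,"wx": 0,"wy": 0,"wz": 0,"hand": 0.2},{"x": 0,"y": 0,"z": 0.2,"wx": 0,"wy": 0,"wz": 0,"hand": 0.2},{"x": 0,"y": 0,"z": 0.2,"wx": 0,"wy": 0,"wz": 0,"hand": 0.2},{"x": 0,"y": 0,"z": 0.15,"wx": 0,"wy": 0,"wz": 0,"hand": 0.2},{"x": 0,"y": 0,"z": 0.125,"wx": 0,"wy": 0,"wz": 0,"hand": 0.2},{"x": 0,"y": 0,"z": 0,"wx": 0,"wy": 0,"wz": 0,"hand": 0.2}]}}

```text
time: 2.65
tool_pos: [0.5351, 0.2972, 0.0417]
tool_rot: [-0.002, 0.696, 0.718, -0.005]
contact_force: [-1.2, 0.1, 0.0]
gripper_width: 0.602
grasp_force: 0.0
```

```bash
python3 -c "
from h import *
plan([.540,.297,.047])
cv2.imwrite('pics/w2.png',grab_frame('wrist'))"
```

```text
t 2.65 pos [0.5351 0.2972 0.0417] w 0.602 F [-1.2  0.1  0. ]
units xyz [-0.003  0.032 -0.036] rot units [-0.0124  0.0046 -0.0015]
```

View pics/w2.png

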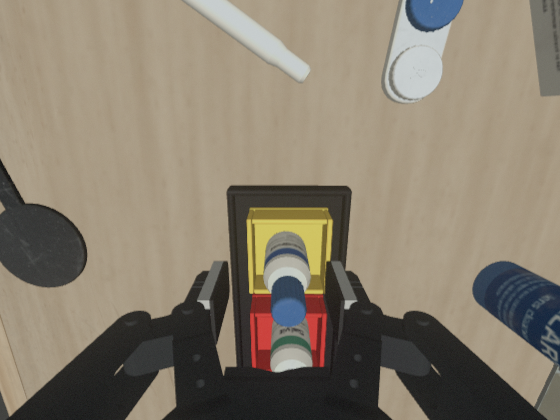

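The blue cap (column 288) sits between the fingers (225 and 328), so the tool needs to move about 5 mm in +y. I'll correct, let it settle, then close.

Request:
{"name": "send_rows", "arguments": {"rows": [{"x": 0,"y": 0.03,"z": -0.03,"wx": -0.01,"wy": 0.004,"wz": 0,"hand": 0.2},{"x": 0,"y": 0,"z": 0,"wx": 0,"wy": 0,"wz": 0,"hand": 0.2},{"x": 0,"y": 0,"z": 0,"wx": 0,"wy": 0,"wz": 0,"hand": 0.2},{"x": 0,"y": 0,"z": 0,"wx": 0,"wy": 0,"wz": 0,"hand": -1},{"x": 0,"y": 0,"z": 0,"wx": 0,"wy": 0,"wz": 0,"hand": -1},{"x": 0,"y": 0,"z": 0,"wx": 0,"wy": 0,"wz": 0,"hand": -1},{"x": 0,"y": 0,"z": 0,"wx": 0,"wy": 0,"wz": 0,"hand": -1},{"x": 0,"y": 0,"z": 0,"wx": 0,"wy": 0,"wz": 0,"hand": -1},{"x": 0,"y": 0,"z": 0,"wx": 0,"wy": 0,"wz": 0,"hand": -1},{"x": 0,"y": 0,"z": 0,"wx": 0,"wy": 0,"wz": 0,"hand": -1}]}}

```text
time: 3.53
tool_pos: [0.5441, 0.2993, 0.0537]
tool_rot: [0.002, 0.696, 0.718, 0.004]
contact_force: [-2.5, 0.2, 5.5]
gripper_width: 0.163
grasp_force: 59.3
```

```bash
python3 -c "
from h import *
plan([.540,.297,.14])"
```

```text
t 3.53 pos [0.5441 0.2993 0.0537] w 0.163 F [-2.5  0.2  5.5]
units xyz [-0.012 -0.023 -0.576] rot units [ 0.0111 -0.0049 -0.0014]
```

Request:
{"name": "send_rows", "arguments": {"rows": [{"x": 0,"y": 0,"z": -0.05,"wx": 0.011,"wy": -0.005,"wz": 0,"hand": -1},{"x": 0,"y": 0,"z": -0.08,"wx": 0,"wy": 0,"wz": 0,"hand": -1},{"x": 0,"y": 0,"z": -0.1,"wx": 0,"wy": 0,"wz": 0,"hand": -1},{"x": 0,"y": 0,"z": -0.1,"wx": 0,"wy": 0,"wz": 0,"hand": -1},{"x": 0,"y": 0,"z": -0.1,"wx": 0,"wy": 0,"wz": 0,"hand": -1},{"x": 0,"y": 0,"z": -0.1,"wx": 0,"wy": 0,"wz": 0,"hand": -1},{"x": 0,"y": 0,"z": -0.08,"wx": 0,"wy": 0,"wz": 0,"hand": -1},{"x": 0,"y": 0,"z": -0.02,"wx": 0,"wy": 0,"wz": 0,"hand": -1},{"x": 0,"y": 0,"z": 0,"wx": 0,"wy": 0,"wz": 0,"hand": -1},{"x": 0,"y": 0,"z": 0,"wx": 0,"wy": 0,"wz": 0,"hand": -1}]}}

```text
time: 4.37
tool_pos: [0.5435, 0.2988, 0.1463]
tool_rot: [-0.0, 0.696, 0.718, -0.001]
contact_force: [0.5, -0.2, -0.8]
gripper_width: 0.162
grasp_force: 59.0
```

```bash
python3 -c "
from h import *
cv2.imwrite('pics/w3.png',cv2.resize(grab_frame('wrist'),None,fx=.7,fy=.7))
plan([.549,.0522,.15])"
```

```text
t 4.42 pos [0.5431 0.2987 0.1455] w 0.158 F [ 0.2 -0.5 -1.3]
units xyz [-1.644 -0.012 -0.028] rot units [-0.003   0.0017 -0.0015]
```

View pics/w3.png

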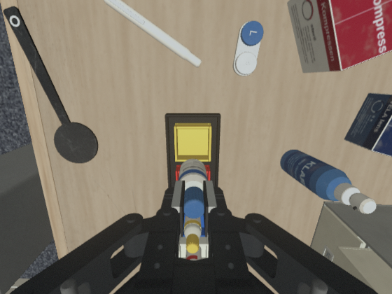

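The bottle is held upright and the yellow pocket is empty. I'll carry it to grey.

Request:
{"name": "send_rows", "arguments": {"rows": [{"x": -0.1,"y": -0.012,"z": -0.03,"wx": 0,"wy": 0,"wz": 0,"hand": -1},{"x": -0.2,"y": 0,"z": 0,"wx": 0,"wy": 0,"wz": 0,"hand": -1},{"x": -0.23,"y": 0,"z": 0,"wx": 0,"wy": 0,"wz": 0,"hand": -1},{"x": -0.23,"y": 0,"z": 0,"wx": 0,"wy": 0,"wz": 0,"hand": -1},{"x": -0.23,"y": 0,"z": 0,"wx": 0,"wy": 0,"wz": 0,"hand": -1},{"x": -0.23,"y": 0,"z": 0,"wx": 0,"wy": 0,"wz": 0,"hand": -1},{"x": -0.2,"y": 0,"z": 0,"wx": 0,"wy": 0,"wz": 0,"hand": -1},{"x": -0.15,"y": 0,"z": 0,"wx": 0,"wy": 0,"wz": 0,"hand": -1},{"x": -0.07,"y": 0,"z": 0,"wx": 0,"wy": 0,"wz": 0,"hand": -1},{"x": 0,"y": 0,"z": 0,"wx": 0,"wy": 0,"wz": 0,"hand": -1}]}}

```text
time: 5.25
tool_pos: [0.5491, 0.0508, 0.1506]
tool_rot: [-0.0, 0.697, 0.717, -0.001]
contact_force: [-0.3, 1.1, -0.9]
gripper_width: 0.163
grasp_force: 59.0
```

```bash
python3 -c "
from h import *
plan([.549,.0522,.0547])"
```

```text
t 5.25 pos [0.5491 0.0508 0.1506] w 0.163 F [-0.3  1.1 -0.9]
units xyz [0.01  0.001 0.639] rot units [-0.0027  0.0013 -0.0057]
```

Request:
{"name": "send_rows", "arguments": {"rows": [{"x": 0.01,"y": 0,"z": 0.08,"wx": 0,"wy": 0,"wz": 0,"hand": -1},{"x": 0,"y": 0,"z": 0.12,"wx": 0,"wy": 0,"wz": 0,"hand": -1},{"x": 0,"y": 0,"z": 0.12,"wx": 0,"wy": 0,"wz": 0,"hand": -1},{"x": 0,"y": 0,"z": 0.12,"wx": 0,"wy": 0,"wz": 0,"hand": -1},{"x": 0,"y": 0,"z": 0.08,"wx": 0,"wy": 0,"wz": 0,"hand": -1},{"x": 0,"y": 0,"z": 0.05,"wx": 0,"wy": 0,"wz": 0,"hand": -1},{"x": 0,"y": 0,"z": 0.04,"wx": 0,"wy": 0,"wz": 0,"hand": -1},{"x": 0,"y": 0,"z": 0.02,"wx": 0,"wy": 0,"wz": 0,"hand": -1},{"x": 0,"y": 0,"z": 0,"wx": 0,"wy": 0,"wz": 0,"hand": -1},{"x": 0,"y": 0,"z": 0,"wx": 0,"wy": 0,"wz": 0,"hand": -1}]}}

```text
time: 6.08
tool_pos: [0.5501, 0.0545, 0.0575]
tool_rot: [0.0, 0.696, 0.718, -0.0]
contact_force: [-0.3, 0.4, -0.1]
gripper_width: 0.161
grasp_force: 59.0
```

```bash
python3 -c "
from h import *
plan([.549,.0522,.0537])"
```

```text
t 6.08 pos [0.5501 0.0545 0.0575] w 0.161 F [-0.3  0.4 -0.1]
units xyz [-0.015 -0.008  0.025] rot units [ 0.0006  0.001  -0.0013]
```

Request:
{"name": "send_rows", "arguments": {"rows": [{"x": -0.01,"y": 0,"z": 0.015,"wx": 0,"wy": 0,"wz": 0,"hand": -1},{"x": 0,"y": 0,"z": 0.01,"wx": 0,"wy": 0,"wz": 0,"hand": -1},{"x": 0,"y": 0,"z": 0,"wx": 0,"wy": 0,"wz": 0,"hand": -1},{"x": 0,"y": 0,"z": 0,"wx": 0,"wy": 0,"wz": 0,"hand": -1},{"x": 0,"y": 0,"z": 0,"wx": 0,"wy": 0,"wz": 0,"hand": 0.2},{"x": 0,"y": 0,"z": 0,"wx": 0,"wy": 0,"wz": 0,"hand": 0.2},{"x": 0,"y": 0,"z": 0,"wx": 0,"wy": 0,"wz": 0,"hand": 0.2},{"x": 0,"y": 0,"z": 0,"wx": 0,"wy": 0,"wz": 0,"hand": 0.2},{"x": 0,"y": 0,"z": 0,"wx": 0,"wy": 0,"wz": 0,"hand": 0.2},{"x": 0,"y": 0,"z": 0,"wx": 0,"wy": 0,"wz": 0,"hand": 0.2}]}}

```text
time: 6.92
tool_pos: [0.5494, 0.0529, 0.0529]
tool_rot: [-0.0, 0.696, 0.718, -0.001]
contact_force: [-0.1, -0.3, 0.4]
gripper_width: 0.599
grasp_force: 0.0
```

```bash
python3 -c "
from h import *
plan([.545,.174,.0505])"
```

```text
t 6.92 pos [0.5494 0.0529 0.0529] w 0.599 F [-0.1 -0.3  0.4]
units xyz [ 0.808 -0.004  0.015] rot units [-0.0013  0.001  -0.0015]
```

Request:
{"name": "send_rows", "arguments": {"rows": [{"x": 0,"y": 0,"z": -0.1,"wx": 0,"wy": 0,"wz": 0,"hand": 0.2},{"x": 0,"y": 0,"z": -0.15,"wx": 0,"wy": 0,"wz": 0,"hand": 0.2},{"x": 0,"y": 0,"z": -0.15,"wx": 0,"wy": 0,"wz": 0,"hand": 0.2},{"x": 0,"y": 0,"z": -0.05,"wx": 0,"wy": 0,"wz": 0,"hand": 0.2},{"x": 0.15,"y": 0,"z": 0,"wx": 0,"wy": 0,"wz": 0,"hand": 0.2},{"x": 0.22,"y": 0,"z": 0,"wx": 0,"wy": 0,"wz": 0,"hand": 0.2},{"x": 0.22,"y": 0,"z": 0,"wx": 0,"wy": 0,"wz": 0,"hand": 0.2},{"x": 0.15,"y": 0,"z": 0,"wx": 0,"wy": 0,"wz": 0,"hand": 0.2},{"x": 0.068,"y": 0,"z": 0,"wx": 0,"wy": 0,"wz": 0,"hand": 0.2},{"x": 0,"y": 0,"z": 0,"wx": 0,"wy": 0,"wz": 0,"hand": 0.2}]}}

```text
time: 7.75
tool_pos: [0.5453, 0.1756, 0.1198]
tool_rot: [-0.0, 0.695, 0.719, -0.001]
contact_force: [0.6, -0.7, 0.7]
gripper_width: 0.601
grasp_force: 0.0
```

```bash
python3 -c "
from h import *
plan([.545,.174,.0495])
cv2.imwrite('pics/top2.png',cv2.resize(grab_frame('top')[150:240,170:360],None,fx=4,fy=4))"
```

```text
t 7.75 pos [0.5453 0.1756 0.1198] w 0.601 F [ 0.6 -0.7  0.7]
units xyz [-0.01  -0.002  0.469] rot units [-0.002   0.0011  0.0022]
```

View pics/top2.png

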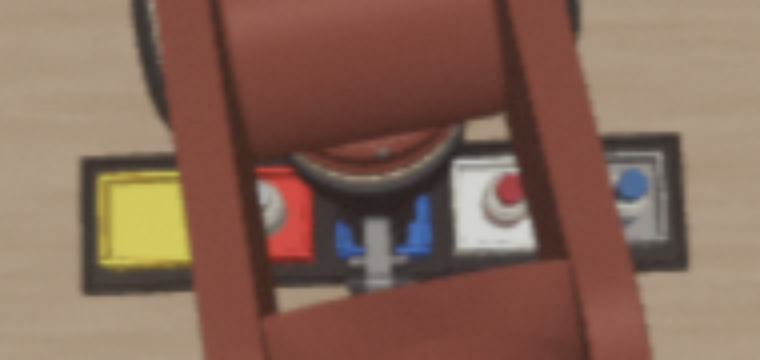

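The blue bottle stands upright in grey, with its cap at (630,185). Next is yellow.

Request:
{"name": "send_rows", "arguments": {"rows": [{"x": -0.01,"y": 0,"z": 0.08,"wx": 0,"wy": 0,"wz": 0,"hand": 0.2},{"x": 0,"y": 0,"z": 0.13,"wx": 0,"wy": 0,"wz": 0,"hand": 0.2},{"x": 0,"y": 0,"z": 0.13,"wx": 0,"wy": 0,"wz": 0,"hand": 0.2},{"x": 0,"y": 0,"z": 0.08,"wx": 0,"wy": 0,"wz": 0,"hand": 0.2},{"x": 0,"y": 0,"z": 0.04,"wx": 0,"wy": 0,"wz": 0,"hand": 0.2},{"x": 0,"y": 0,"z": 0,"wx": 0,"wy": 0,"wz": 0,"hand": 0.2},{"x": 0,"y": 0,"z": 0,"wx": 0,"wy": 0,"wz": 0,"hand": -1},{"x": 0,"y": 0,"z": 0,"wx": 0,"wy": 0,"wz": 0,"hand": -1},{"x": 0,"y": 0,"z": 0,"wx": 0,"wy": 0,"wz": 0,"hand": -1},{"x": 0,"y": 0,"z": 0,"wx": 0,"wy": 0,"wz": 0,"hand": -1}]}}

```text
time: 8.63
tool_pos: [0.547, 0.1727, 0.053]
tool_rot: [0.001, 0.696, 0.718, 0.001]
contact_force: [-0.6, -0.6, 3.9]
gripper_width: 0.158
grasp_force: 58.8
```

Request:
{"name": "send_rows", "arguments": {"rows": [{"x": 0,"y": 0,"z": 0,"wx": 0,"wy": 0,"wz": 0,"hand": -1},{"x": 0,"y": 0,"z": 0,"wx": 0,"wy": 0,"wz": 0,"hand": -1},{"x": 0,"y": 0,"z": -0.05,"wx": 0,"wy": 0,"wz": 0,"hand": -1},{"x": 0,"y": 0,"z": -0.1,"wx": 0,"wy": 0,"wz": 0,"hand": -1},{"x": 0,"y": 0,"z": -0.13,"wx": 0,"wy": 0,"wz": 0,"hand": -1},{"x": 0,"y": 0,"z": -0.13,"wx": 0,"wy": 0,"wz": 0,"hand": -1},{"x": 0,"y": 0,"z": -0.13,"wx": 0,"wy": 0,"wz": 0,"hand": -1},{"x": 0,"y": 0,"z": -0.08,"wx": 0,"wy": 0,"wz": 0,"hand": -1},{"x": 0,"y": 0,"z": -0.03,"wx": 0,"wy": 0,"wz": 0,"hand": -1},{"x": 0,"y": 0,"z": 0,"wx": 0,"wy": 0,"wz": 0,"hand": -1}]}}

```text
time: 9.47
tool_pos: [0.5465, 0.1728, 0.1501]
tool_rot: [0.001, 0.696, 0.718, 0.0]
contact_force: [-0.1, -0.3, -0.8]
gripper_width: 0.16
grasp_force: 58.7
```

```bash
python3 -c "
from h import *
plan([.541,.299,.147])"
```

```text
t 9.47 pos [0.5465 0.1728 0.1501] w 0.16 F [-0.1 -0.3 -0.8]
units xyz [ 0.842 -0.01   0.021] rot units [ 0.0017  0.0006 -0.0014]
```

Request:
{"name": "send_rows", "arguments": {"rows": [{"x": 0.08,"y": -0.01,"z": 0,"wx": 0,"wy": 0,"wz": 0,"hand": -1},{"x": 0.15,"y": 0,"z": 0,"wx": 0,"wy": 0,"wz": 0,"hand": -1},{"x": 0.18,"y": 0,"z": 0,"wx": 0,"wy": 0,"wz": 0,"hand": -1},{"x": 0.18,"y": 0,"z": 0,"wx": 0,"wy": 0,"wz": 0,"hand": -1},{"x": 0.15,"y": 0,"z": 0,"wx": 0,"wy": 0,"wz": 0,"hand": -1},{"x": 0.08,"y": 0,"z": 0,"wx": 0,"wy": 0,"wz": 0,"hand": -1},{"x": 0.02,"y": 0,"z": 0,"wx": 0,"wy": 0,"wz": 0,"hand": -1},{"x": 0,"y": 0,"z": 0,"wx": 0,"wy": 0,"wz": 0,"hand": -1},{"x": 0,"y": 0,"z": 0.05,"wx": 0,"wy": 0,"wz": 0,"hand": -1},{"x": 0,"y": 0,"z": 0.08,"wx": 0,"wy": 0,"wz": 0,"hand": -1}]}}

```text
time: 10.3
tool_pos: [0.5415, 0.2979, 0.13]
tool_rot: [0.001, 0.696, 0.718, 0.001]
contact_force: [-0.5, 0.5, -0.9]
gripper_width: 0.159
grasp_force: 58.7
```

```bash
python3 -c "
from h import *
plan([.541,.299,.0535])"
```

```text
t 10.3 pos [0.5415 0.2979 0.13  ] w 0.159 F [-0.5  0.5 -0.9]
units xyz [ 0.008 -0.004  0.51 ] rot units [ 0.0023  0.0003 -0.0029]
```

Request:
{"name": "send_rows", "arguments": {"rows": [{"x": 0,"y": 0,"z": 0.12,"wx": 0,"wy": 0,"wz": 0,"hand": -1},{"x": 0,"y": 0,"z": 0.12,"wx": 0,"wy": 0,"wz": 0,"hand": -1},{"x": 0,"y": 0,"z": 0.1,"wx": 0,"wy": 0,"wz": 0,"hand": -1},{"x": 0,"y": 0,"z": 0.07,"wx": 0,"wy": 0,"wz": 0,"hand": -1},{"x": 0,"y": 0,"z": 0.05,"wx": 0,"wy": 0,"wz": 0,"hand": -1},{"x": 0,"y": 0,"z": 0.03,"wx": 0,"wy": 0,"wz": 0,"hand": -1},{"x": 0,"y": 0,"z": 0.015,"wx": 0,"wy": 0,"wz": 0,"hand": -1},{"x": 0,"y": 0,"z": 0,"wx": 0,"wy": 0,"wz": 0,"hand": -1},{"x": 0,"y": 0,"z": 0,"wx": 0,"wy": 0,"wz": 0,"hand": -1},{"x": 0,"y": 0,"z": 0,"wx": 0,"wy": 0,"wz": 0,"hand": -1}]}}

```text
time: 11.13
tool_pos: [0.5411, 0.2987, 0.0545]
tool_rot: [0.0, 0.696, 0.718, 0.0]
contact_force: [-0.6, -0.5, 0.4]
gripper_width: 0.159
grasp_force: 58.8
```

```bash
python3 -c "
from h import *
plan([.541,.299,.0535])"
```

```text
t 11.13 pos [0.5411 0.2987 0.0545] w 0.159 F [-0.6 -0.5  0.4]
units xyz [ 0.002 -0.     0.007] rot units [ 0.0013  0.0002 -0.0014]
```

Request:
{"name": "send_rows", "arguments": {"rows": [{"x": 0,"y": 0,"z": 0.01,"wx": 0,"wy": 0,"wz": 0,"hand": -1},{"x": 0,"y": 0,"z": 0,"wx": 0,"wy": 0,"wz": 0,"hand": -1},{"x": 0,"y": 0,"z": 0,"wx": 0,"wy": 0,"wz": 0,"hand": 0.2},{"x": 0,"y": 0,"z": 0,"wx": 0,"wy": 0,"wz": 0,"hand": 0.2},{"x": 0,"y": 0,"z": 0,"wx": 0,"wy": 0,"wz": 0,"hand": 0.2},{"x": 0,"y": 0,"z": 0,"wx": 0,"wy": 0,"wz": 0,"hand": 0.2},{"x": 0,"y": 0,"z": -0.1,"wx": 0,"wy": 0,"wz": 0,"hand": 0.2},{"x": 0,"y": 0,"z": -0.15,"wx": 0,"wy": 0,"wz": 0,"hand": 0.2},{"x": 0,"y": 0,"z": -0.15,"wx": 0,"wy": 0,"wz": 0,"hand": 0.2},{"x": 0,"y": 0,"z": -0.07,"wx": 0,"wy": 0,"wz": 0,"hand": 0.2}]}}

```text
time: 11.97
tool_pos: [0.5418, 0.2991, 0.1256]
tool_rot: [0.001, 0.696, 0.718, 0.001]
contact_force: [0.9, -0.2, 1.0]
gripper_width: 0.604
grasp_force: 0.0
```

Request:
{"name": "send_rows", "arguments": {"rows": [{"x": -0.1,"y": 0,"z": 0,"wx": 0,"wy": 0,"wz": 0,"hand": 0.2},{"x": -0.2,"y": 0,"z": 0,"wx": 0,"wy": 0,"wz": 0,"hand": 0.2},{"x": -0.23,"y": 0,"z": 0,"wx": 0,"wy": 0,"wz": 0,"hand": 0.2},{"x": -0.23,"y": 0,"z": 0,"wx": 0,"wy": 0,"wz": 0,"hand": 0.2},{"x": -0.23,"y": 0,"z": 0,"wx": 0,"wy": 0,"wz": 0,"hand": 0.2},{"x": -0.23,"y": 0,"z": 0,"wx": 0,"wy": 0,"wz": 0,"hand": 0.2},{"x": -0.2,"y": 0,"z": 0,"wx": 0,"wy": 0,"wz": 0,"hand": 0.2},{"x": -0.15,"y": 0,"z": 0,"wx": 0,"wy": 0,"wz": 0,"hand": 0.2},{"x": -0.07,"y": 0,"z": 0,"wx": 0,"wy": 0,"wz": 0,"hand": 0.2},{"x": 0,"y": 0,"z": 0,"wx": 0,"wy": 0,"wz": 0,"hand": 0.2}]}}

```text
time: 12.8
tool_pos: [0.5474, 0.0504, 0.1216]
tool_rot: [-0.001, 0.697, 0.717, -0.001]
contact_force: [-0.7, 0.3, -0.1]
gripper_width: 0.598
grasp_force: 0.0
```

```bash
python3 -c "
from h import *
plan([.5494,.0529,.0515])"
```

```text
t 12.8 pos [0.5474 0.0504 0.1216] w 0.598 F [-0.7  0.3 -0.1]
units xyz [0.016 0.015 0.467] rot units [-0.0032  0.0013 -0.0058]
```

Request:
{"name": "send_rows", "arguments": {"rows": [{"x": 0,"y": 0.006,"z": 0.08,"wx": 0,"wy": 0,"wz": 0,"hand": 0.2},{"x": 0,"y": 0,"z": 0.13,"wx": 0,"wy": 0,"wz": 0,"hand": 0.2},{"x": 0,"y": 0,"z": 0.13,"wx": 0,"wy": 0,"wz": 0,"hand": 0.2},{"x": 0,"y": 0,"z": 0.08,"wx": 0,"wy": 0,"wz": 0,"hand": 0.2},{"x": 0,"y": 0,"z": 0.055,"wx": 0,"wy": 0,"wz": 0,"hand": 0.2},{"x": 0,"y": 0,"z": 0,"wx": 0,"wy": 0,"wz": 0,"hand": 0.2},{"x": 0,"y": 0,"z": 0,"wx": 0,"wy": 0,"wz": 0,"hand": -1},{"x": 0,"y": 0,"z": 0,"wx": 0,"wy": 0,"wz": 0,"hand": -1},{"x": 0,"y": 0,"z": 0,"wx": 0,"wy": 0,"wz": 0,"hand": -1},{"x": 0,"y": 0,"z": 0,"wx": 0,"wy": 0,"wz": 0,"hand": -1}]}}

```text
time: 13.63
tool_pos: [0.5502, 0.0526, 0.0532]
tool_rot: [0.001, 0.696, 0.718, 0.0]
contact_force: [-0.2, 1.2, 4.6]
gripper_width: 0.164
grasp_force: 68.7
```

Request:
{"name": "send_rows", "arguments": {"rows": [{"x": 0,"y": 0,"z": 0,"wx": 0,"wy": 0,"wz": 0,"hand": -1},{"x": 0,"y": 0,"z": 0,"wx": 0,"wy": 0,"wz": 0,"hand": -1},{"x": 0,"y": 0,"z": -0.05,"wx": 0,"wy": 0,"wz": 0,"hand": -1},{"x": 0,"y": 0,"z": -0.1,"wx": 0,"wy": 0,"wz": 0,"hand": -1},{"x": 0,"y": 0,"z": -0.13,"wx": 0,"wy": 0,"wz": 0,"hand": -1},{"x": 0,"y": 0,"z": -0.13,"wx": 0,"wy": 0,"wz": 0,"hand": -1},{"x": 0,"y": 0,"z": -0.13,"wx": 0,"wy": 0,"wz": 0,"hand": -1},{"x": 0,"y": 0,"z": -0.08,"wx": 0,"wy": 0,"wz": 0,"hand": -1},{"x": 0,"y": 0,"z": -0.03,"wx": 0,"wy": 0,"wz": 0,"hand": -1},{"x": 0,"y": 0,"z": 0,"wx": 0,"wy": 0,"wz": 0,"hand": -1}]}}

```text
time: 14.47
tool_pos: [0.5497, 0.0526, 0.1503]
tool_rot: [0.001, 0.696, 0.718, 0.0]
contact_force: [0.2, -0.0, -0.1]
gripper_width: 0.163
grasp_force: 67.8
```

```bash
python3 -c "
from h import *
plan([.545,.1755,.147])"
```

```text
t 14.47 pos [0.5497 0.0526 0.1503] w 0.163 F [ 0.2 -0.  -0.1]
units xyz [ 0.82  -0.006  0.021] rot units [ 0.0021  0.0013 -0.0015]
```

Blue is held, so on to the blue pocket with the same pattern. Only x changes.

Request:
{"name": "send_rows", "arguments": {"rows": [{"x": 0.08,"y": -0.006,"z": 0,"wx": 0,"wy": 0,"wz": 0,"hand": -1},{"x": 0.15,"y": 0,"z": 0,"wx": 0,"wy": 0,"wz": 0,"hand": -1},{"x": 0.17,"y": 0,"z": 0,"wx": 0,"wy": 0,"wz": 0,"hand": -1},{"x": 0.17,"y": 0,"z": 0,"wx": 0,"wy": 0,"wz": 0,"hand": -1},{"x": 0.15,"y": 0,"z": 0,"wx": 0,"wy": 0,"wz": 0,"hand": -1},{"x": 0.08,"y": 0,"z": 0,"wx": 0,"wy": 0,"wz": 0,"hand": -1},{"x": 0.02,"y": 0,"z": 0,"wx": 0,"wy": 0,"wz": 0,"hand": -1},{"x": 0,"y": 0,"z": 0,"wx": 0,"wy": 0,"wz": 0,"hand": -1},{"x": 0,"y": 0,"z": 0.05,"wx": 0,"wy": 0,"wz": 0,"hand": -1},{"x": 0,"y": 0,"z": 0.08,"wx": 0,"wy": 0,"wz": 0,"hand": -1}]}}

```text
time: 15.3
tool_pos: [0.5453, 0.1748, 0.13]
tool_rot: [0.001, 0.696, 0.718, 0.0]
contact_force: [0.1, -0.3, 0.1]
gripper_width: 0.161
grasp_force: 67.8
```

Request:
{"name": "send_rows", "arguments": {"rows": [{"x": 0,"y": 0,"z": 0.12,"wx": 0,"wy": 0,"wz": 0,"hand": -1},{"x": 0,"y": 0,"z": 0.12,"wx": 0,"wy": 0,"wz": 0,"hand": -1},{"x": 0,"y": 0,"z": 0.1,"wx": 0,"wy": 0,"wz": 0,"hand": -1},{"x": 0,"y": 0,"z": 0.07,"wx": 0,"wy": 0,"wz": 0,"hand": -1},{"x": 0,"y": 0,"z": 0.05,"wx": 0,"wy": 0,"wz": 0,"hand": -1},{"x": 0,"y": 0,"z": 0.03,"wx": 0,"wy": 0,"wz": 0,"hand": -1},{"x": 0,"y": 0,"z": 0.015,"wx": 0,"wy": 0,"wz": 0,"hand": -1},{"x": 0,"y": 0,"z": 0,"wx": 0,"wy": 0,"wz": 0,"hand": -1},{"x": 0,"y": 0,"z": 0,"wx": 0,"wy": 0,"wz": 0,"hand": -1},{"x": 0,"y": 0,"z": 0,"wx": 0,"wy": 0,"wz": 0,"hand": -1}]}}

```text
time: 16.13
tool_pos: [0.545, 0.1756, 0.0546]
tool_rot: [0.001, 0.696, 0.718, 0.0]
contact_force: [-0.3, 0.2, 0.7]
gripper_width: 0.161
grasp_force: 67.7
```

```bash
python3 -c "
from h import *
plan([.545,.1755,.0535])"
```

```text
t 16.13 pos [0.545  0.1756 0.0546] w 0.161 F [-0.3  0.2  0.7]
units xyz [-0.001  0.     0.007] rot units [ 0.0014  0.0006 -0.0015]
```

Request:
{"name": "send_rows", "arguments": {"rows": [{"x": 0,"y": 0,"z": 0.01,"wx": 0,"wy": 0,"wz": 0,"hand": -1},{"x": 0,"y": 0,"z": 0,"wx": 0,"wy": 0,"wz": 0,"hand": -1},{"x": 0,"y": 0,"z": 0,"wx": 0,"wy": 0,"wz": 0,"hand": 0.2},{"x": 0,"y": 0,"z": 0,"wx": 0,"wy": 0,"wz": 0,"hand": 0.2},{"x": 0,"y": 0,"z": 0,"wx": 0,"wy": 0,"wz": 0,"hand": 0.2},{"x": 0,"y": 0,"z": 0,"wx": 0,"wy": 0,"wz": 0,"hand": 0.2},{"x": 0,"y": 0,"z": -0.1,"wx": 0,"wy": 0,"wz": 0,"hand": 0.2},{"x": 0,"y": 0,"z": -0.15,"wx": 0,"wy": 0,"wz": 0,"hand": 0.2},{"x": 0,"y": 0,"z": -0.15,"wx": 0,"wy": 0,"wz": 0,"hand": 0.2},{"x": 0,"y": 0,"z": -0.07,"wx": 0,"wy": 0,"wz": 0,"hand": 0.2}]}}

```text
time: 16.97
tool_pos: [0.5456, 0.1758, 0.1255]
tool_rot: [0.001, 0.696, 0.718, 0.001]
contact_force: [0.7, 1.0, 0.3]
gripper_width: 0.595
grasp_force: 0.0
```

Request:
{"name": "send_rows", "arguments": {"rows": [{"x": 0.08,"y": 0.008,"z": 0,"wx": 0,"wy": 0,"wz": 0,"hand": 0.2},{"x": 0.12,"y": 0,"z": 0,"wx": 0,"wy": 0,"wz": 0,"hand": 0.2},{"x": 0.12,"y": 0,"z": 0,"wx": 0,"wy": 0,"wz": 0,"hand": 0.2},{"x": 0.08,"y": 0,"z": 0,"wx": 0,"wy": 0,"wz": 0,"hand": 0.2},{"x": 0.02,"y": 0,"z": 0,"wx": 0,"wy": 0,"wz": 0,"hand": 0.2},{"x": 0,"y": 0,"z": 0,"wx": 0,"wy": 0,"wz": 0,"hand": 0.2},{"x": 0,"y": 0,"z": 0,"wx": 0,"wy": 0,"wz": 0,"hand": 0.2},{"x": 0,"y": 0,"z": 0,"wx": 0,"wy": 0,"wz": 0,"hand": 0.2},{"x": 0,"y": 0,"z": 0,"wx": 0,"wy": 0,"wz": 0,"hand": 0.2},{"x": 0,"y": 0,"z": 0,"wx": 0,"wy": 0,"wz": 0,"hand": 0.2}]}}

```text
time: 17.8
tool_pos: [0.5436, 0.238, 0.1226]
tool_rot: [0.0, 0.696, 0.718, -0.001]
contact_force: [-0.1, 0.8, 0.3]
gripper_width: 0.602
grasp_force: 0.0
```

```bash
python3 -c "
from h import *
plan([.544,.2384,.0525])
cv2.imwrite('pics/side3.png',cv2.resize(grab_frame('side')[100:290,180:370],None,fx=3,fy=3))"
```

```text
t 17.8 pos [0.5436 0.238  0.1226] w 0.602 F [-0.1  0.8  0.3]
units xyz [0.003 0.003 0.467] rot units [-0.001   0.0012 -0.0025]
```

View pics/side3.png

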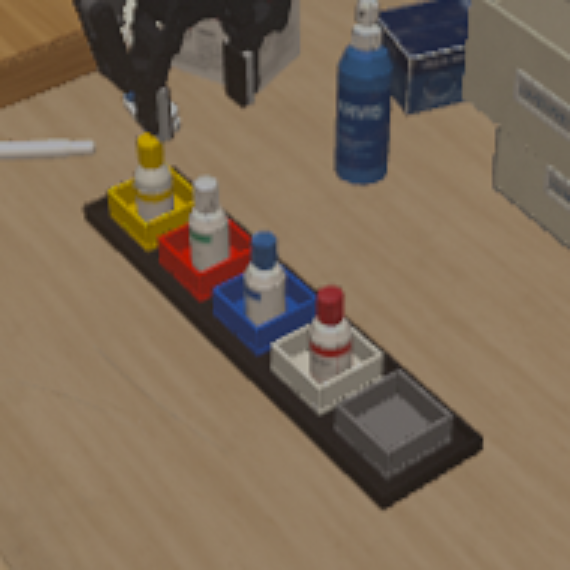

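The yellow and blue bottles stand upright in their own pockets and grey is empty. Next is the white bottle, in the red pocket with its cap at (206,190).

Request:
{"name": "send_rows", "arguments": {"rows": [{"x": 0,"y": 0.003,"z": 0.08,"wx": 0,"wy": 0,"wz": 0,"hand": 0.2},{"x": 0,"y": 0,"z": 0.13,"wx": 0,"wy": 0,"wz": 0,"hand": 0.2},{"x": 0,"y": 0,"z": 0.13,"wx": 0,"wy": 0,"wz": 0,"hand": 0.2},{"x": 0,"y": 0,"z": 0.08,"wx": 0,"wy": 0,"wz": 0,"hand": 0.2},{"x": 0,"y": 0,"z": 0.05,"wx": 0,"wy": 0,"wz": 0,"hand": 0.2},{"x": 0,"y": 0,"z": 0,"wx": 0,"wy": 0,"wz": 0,"hand": 0.2},{"x": 0,"y": 0,"z": 0,"wx": 0,"wy": 0,"wz": 0,"hand": -1},{"x": 0,"y": 0,"z": 0,"wx": 0,"wy": 0,"wz": 0,"hand": -1},{"x": 0,"y": 0,"z": 0,"wx": 0,"wy": 0,"wz": 0,"hand": -1},{"x": 0,"y": 0,"z": 0,"wx": 0,"wy": 0,"wz": 0,"hand": -1}]}}

```text
time: 18.68
tool_pos: [0.5451, 0.2389, 0.0538]
tool_rot: [0.001, 0.696, 0.718, 0.001]
contact_force: [1.1, -0.3, 4.0]
gripper_width: 0.155
grasp_force: 57.9
```

Request:
{"name": "send_rows", "arguments": {"rows": [{"x": 0,"y": 0,"z": 0,"wx": 0,"wy": 0,"wz": 0,"hand": -1},{"x": 0,"y": 0,"z": 0,"wx": 0,"wy": 0,"wz": 0,"hand": -1},{"x": 0,"y": 0,"z": -0.05,"wx": 0,"wy": 0,"wz": 0,"hand": -1},{"x": 0,"y": 0,"z": -0.1,"wx": 0,"wy": 0,"wz": 0,"hand": -1},{"x": 0,"y": 0,"z": -0.13,"wx": 0,"wy": 0,"wz": 0,"hand": -1},{"x": 0,"y": 0,"z": -0.13,"wx": 0,"wy": 0,"wz": 0,"hand": -1},{"x": 0,"y": 0,"z": -0.13,"wx": 0,"wy": 0,"wz": 0,"hand": -1},{"x": 0,"y": 0,"z": -0.08,"wx": 0,"wy": 0,"wz": 0,"hand": -1},{"x": 0,"y": 0,"z": -0.03,"wx": 0,"wy": 0,"wz": 0,"hand": -1},{"x": 0,"y": 0,"z": 0,"wx": 0,"wy": 0,"wz": 0,"hand": -1}]}}

```text
time: 19.52
tool_pos: [0.5445, 0.2388, 0.1509]
tool_rot: [0.0, 0.696, 0.718, 0.0]
contact_force: [0.6, 0.0, -0.9]
gripper_width: 0.159
grasp_force: 57.5
```

```bash
python3 -c "
from h import *
plan([.549,.0524,.15])"
```

```text
t 19.52 pos [0.5445 0.2388 0.1509] w 0.159 F [ 0.6  0.  -0.9]
units xyz [-1.243 -0.009  0.006] rot units [ 0.0014  0.0003 -0.0014]
```

Request:
{"name": "send_rows", "arguments": {"rows": [{"x": -0.1,"y": -0.009,"z": 0,"wx": 0,"wy": 0,"wz": 0,"hand": -1},{"x": -0.18,"y": 0,"z": 0,"wx": 0,"wy": 0,"wz": 0,"hand": -1},{"x": -0.21,"y": 0,"z": 0,"wx": 0,"wy": 0,"wz": 0,"hand": -1},{"x": -0.21,"y": 0,"z": 0,"wx": 0,"wy": 0,"wz": 0,"hand": -1},{"x": -0.2,"y": 0,"z": 0,"wx": 0,"wy": 0,"wz": 0,"hand": -1},{"x": -0.17,"y": 0,"z": 0,"wx": 0,"wy": 0,"wz": 0,"hand": -1},{"x": -0.12,"y": 0,"z": 0,"wx": 0,"wy": 0,"wz": 0,"hand": -1},{"x": -0.053,"y": 0,"z": 0,"wx": 0,"wy": 0,"wz": 0,"hand": -1},{"x": 0,"y": 0,"z": 0.05,"wx": 0,"wy": 0,"wz": 0,"hand": -1},{"x": 0,"y": 0,"z": 0.08,"wx": 0,"wy": 0,"wz": 0,"hand": -1}]}}

```text
time: 20.35
tool_pos: [0.5488, 0.0521, 0.1301]
tool_rot: [0.0, 0.696, 0.718, 0.0]
contact_force: [0.4, -0.1, -0.6]
gripper_width: 0.164
grasp_force: 57.5
```

Request:
{"name": "send_rows", "arguments": {"rows": [{"x": 0,"y": 0,"z": 0.12,"wx": 0,"wy": 0,"wz": 0,"hand": -1},{"x": 0,"y": 0,"z": 0.12,"wx": 0,"wy": 0,"wz": 0,"hand": -1},{"x": 0,"y": 0,"z": 0.1,"wx": 0,"wy": 0,"wz": 0,"hand": -1},{"x": 0,"y": 0,"z": 0.07,"wx": 0,"wy": 0,"wz": 0,"hand": -1},{"x": 0,"y": 0,"z": 0.05,"wx": 0,"wy": 0,"wz": 0,"hand": -1},{"x": 0,"y": 0,"z": 0.03,"wx": 0,"wy": 0,"wz": 0,"hand": -1},{"x": 0,"y": 0,"z": 0.015,"wx": 0,"wy": 0,"wz": 0,"hand": -1},{"x": 0,"y": 0,"z": 0,"wx": 0,"wy": 0,"wz": 0,"hand": -1},{"x": 0,"y": 0,"z": 0,"wx": 0,"wy": 0,"wz": 0,"hand": -1},{"x": 0,"y": 0,"z": 0,"wx": 0,"wy": 0,"wz": 0,"hand": -1}]}}

```text
time: 21.18
tool_pos: [0.5491, 0.0521, 0.0554]
tool_rot: [0.001, 0.696, 0.718, 0.0]
contact_force: [-0.0, -0.2, -0.3]
gripper_width: 0.161
grasp_force: 57.4
```

```bash
python3 -c "
from h import *
plan([.549,.0522,.054]);plan([.547,.1115,.0525])"
```

```text
t 21.18 pos [0.5491 0.0521 0.0554] w 0.161 F [-0.  -0.2 -0.3]
units xyz [ 0.001 -0.001  0.009] rot units [ 0.0013  0.0011 -0.0015]
t 21.18 pos [0.5491 0.0521 0.0554] w 0.161 F [-0.  -0.2 -0.3]
units xyz [ 0.396 -0.002  0.019] rot units [ 0.0013  0.0011 -0.0015]
```

Request:
{"name": "send_rows", "arguments": {"rows": [{"x": 0,"y": 0,"z": 0.01,"wx": 0,"wy": 0,"wz": 0,"hand": -1},{"x": 0,"y": 0,"z": 0,"wx": 0,"wy": 0,"wz": 0,"hand": -1},{"x": 0,"y": 0,"z": 0,"wx": 0,"wy": 0,"wz": 0,"hand": 0.2},{"x": 0,"y": 0,"z": 0,"wx": 0,"wy": 0,"wz": 0,"hand": 0.2},{"x": 0,"y": 0,"z": 0,"wx": 0,"wy": 0,"wz": 0,"hand": 0.2},{"x": 0,"y": 0,"z": 0,"wx": 0,"wy": 0,"wz": 0,"hand": 0.2},{"x": 0,"y": 0,"z": -0.1,"wx": 0,"wy": 0,"wz": 0,"hand": 0.2},{"x": 0,"y": 0,"z": -0.15,"wx": 0,"wy": 0,"wz": 0,"hand": 0.2},{"x": 0,"y": 0,"z": -0.15,"wx": 0,"wy": 0,"wz": 0,"hand": 0.2},{"x": 0,"y": 0,"z": -0.07,"wx": 0,"wy": 0,"wz": 0,"hand": 0.2}]}}

```text
time: 22.02
tool_pos: [0.5499, 0.0521, 0.1265]
tool_rot: [0.002, 0.696, 0.718, 0.001]
contact_force: [0.2, 0.3, 0.4]
gripper_width: 0.603
grasp_force: 0.0
```

Request:
{"name": "send_rows", "arguments": {"rows": [{"x": 0.06,"y": 0,"z": 0,"wx": 0,"wy": 0,"wz": 0,"hand": 0.2},{"x": 0.12,"y": 0,"z": 0,"wx": 0,"wy": 0,"wz": 0,"hand": 0.2},{"x": 0.12,"y": 0,"z": 0,"wx": 0,"wy": 0,"wz": 0,"hand": 0.2},{"x": 0.075,"y": 0,"z": 0,"wx": 0,"wy": 0,"wz": 0,"hand": 0.2},{"x": 0.02,"y": 0,"z": 0,"wx": 0,"wy": 0,"wz": 0,"hand": 0.2},{"x": 0,"y": 0,"z": 0,"wx": 0,"wy": 0,"wz": 0,"hand": 0.2},{"x": 0,"y": 0,"z": 0,"wx": 0,"wy": 0,"wz": 0,"hand": 0.2},{"x": 0,"y": 0,"z": 0,"wx": 0,"wy": 0,"wz": 0,"hand": 0.2},{"x": 0,"y": 0,"z": 0,"wx": 0,"wy": 0,"wz": 0,"hand": 0.2},{"x": 0,"y": 0,"z": 0,"wx": 0,"wy": 0,"wz": 0,"hand": 0.2}]}}

```text
time: 22.85
tool_pos: [0.5467, 0.1108, 0.1234]
tool_rot: [0.0, 0.696, 0.718, -0.001]
contact_force: [-0.6, -0.3, -0.1]
gripper_width: 0.596
grasp_force: 0.0
```

```bash
python3 -c "
from h import *
plan([.547,.1115,.053])
cv2.imwrite('pics/top4.png',cv2.resize(grab_frame('top')[150:240,170:360],None,fx=4,fy=4))"
```

```text
t 22.85 pos [0.5467 0.1108 0.1234] w 0.596 F [-0.6 -0.3 -0.1]
units xyz [0.005 0.003 0.47 ] rot units [-0.0009  0.0011 -0.0026]
```

View pics/top4.png

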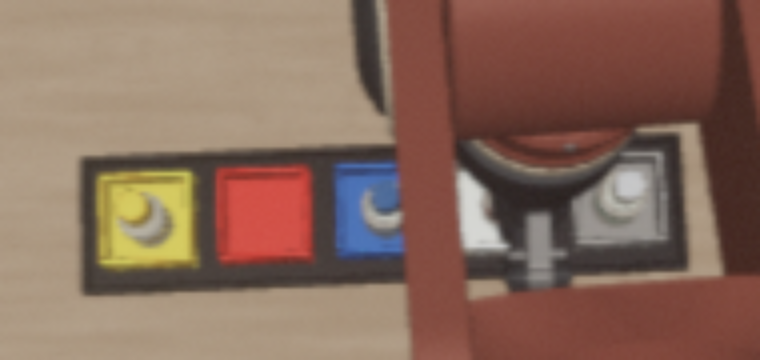

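White is upright in grey (625,190) and the red pocket is empty. I'll pick up red.

Request:
{"name": "send_rows", "arguments": {"rows": [{"x": 0,"y": 0.003,"z": 0.08,"wx": 0,"wy": 0,"wz": 0,"hand": 0.2},{"x": 0,"y": 0,"z": 0.13,"wx": 0,"wy": 0,"wz": 0,"hand": 0.2},{"x": 0,"y": 0,"z": 0.13,"wx": 0,"wy": 0,"wz": 0,"hand": 0.2},{"x": 0,"y": 0,"z": 0.08,"wx": 0,"wy": 0,"wz": 0,"hand": 0.2},{"x": 0,"y": 0,"z": 0.053,"wx": 0,"wy": 0,"wz": 0,"hand": 0.2},{"x": 0,"y": 0,"z": 0,"wx": 0,"wy": 0,"wz": 0,"hand": 0.2},{"x": 0,"y": 0,"z": 0,"wx": 0,"wy": 0,"wz": 0,"hand": -1},{"x": 0,"y": 0,"z": 0,"wx": 0,"wy": 0,"wz": 0,"hand": -1},{"x": 0,"y": 0,"z": 0,"wx": 0,"wy": 0,"wz": 0,"hand": -1},{"x": 0,"y": 0,"z": 0,"wx": 0,"wy": 0,"wz": 0,"hand": -1}]}}

```text
time: 23.73
tool_pos: [0.5483, 0.1114, 0.0541]
tool_rot: [0.001, 0.696, 0.718, 0.001]
contact_force: [0.5, 0.5, 3.6]
gripper_width: 0.158
grasp_force: 58.6
```

Request:
{"name": "send_rows", "arguments": {"rows": [{"x": 0,"y": 0,"z": 0,"wx": 0,"wy": 0,"wz": 0,"hand": -1},{"x": 0,"y": 0,"z": 0,"wx": 0,"wy": 0,"wz": 0,"hand": -1},{"x": 0,"y": 0,"z": -0.05,"wx": 0,"wy": 0,"wz": 0,"hand": -1},{"x": 0,"y": 0,"z": -0.1,"wx": 0,"wy": 0,"wz": 0,"hand": -1},{"x": 0,"y": 0,"z": -0.13,"wx": 0,"wy": 0,"wz": 0,"hand": -1},{"x": 0,"y": 0,"z": -0.13,"wx": 0,"wy": 0,"wz": 0,"hand": -1},{"x": 0,"y": 0,"z": -0.13,"wx": 0,"wy": 0,"wz": 0,"hand": -1},{"x": 0,"y": 0,"z": -0.08,"wx": 0,"wy": 0,"wz": 0,"hand": -1},{"x": 0,"y": 0,"z": -0.03,"wx": 0,"wy": 0,"wz": 0,"hand": -1},{"x": 0,"y": 0,"z": 0,"wx": 0,"wy": 0,"wz": 0,"hand": -1}]}}

```text
time: 24.57
tool_pos: [0.5476, 0.1115, 0.1512]
tool_rot: [0.001, 0.696, 0.718, 0.0]
contact_force: [-0.3, 0.2, -0.8]
gripper_width: 0.162
grasp_force: 58.4
```

```bash
python3 -c "
from h import *
plan([.543,.2375,.15])"
```

```text
t 24.57 pos [0.5476 0.1115 0.1512] w 0.162 F [-0.3  0.2 -0.8]
units xyz [ 0.841 -0.004  0.008] rot units [ 0.0016  0.001  -0.0014]
```

Request:
{"name": "send_rows", "arguments": {"rows": [{"x": 0.08,"y": -0.004,"z": 0,"wx": 0,"wy": 0,"wz": 0,"hand": -1},{"x": 0.15,"y": 0,"z": 0,"wx": 0,"wy": 0,"wz": 0,"hand": -1},{"x": 0.18,"y": 0,"z": 0,"wx": 0,"wy": 0,"wz": 0,"hand": -1},{"x": 0.18,"y": 0,"z": 0,"wx": 0,"wy": 0,"wz": 0,"hand": -1},{"x": 0.15,"y": 0,"z": 0,"wx": 0,"wy": 0,"wz": 0,"hand": -1},{"x": 0.08,"y": 0,"z": 0,"wx": 0,"wy": 0,"wz": 0,"hand": -1},{"x": 0.02,"y": 0,"z": 0,"wx": 0,"wy": 0,"wz": 0,"hand": -1},{"x": 0,"y": 0,"z": 0,"wx": 0,"wy": 0,"wz": 0,"hand": -1},{"x": 0,"y": 0,"z": 0.05,"wx": 0,"wy": 0,"wz": 0,"hand": -1},{"x": 0,"y": 0,"z": 0.08,"wx": 0,"wy": 0,"wz": 0,"hand": -1}]}}

```text
time: 25.4
tool_pos: [0.5435, 0.2367, 0.131]
tool_rot: [0.001, 0.696, 0.718, 0.0]
contact_force: [0.1, -0.0, 0.0]
gripper_width: 0.161
grasp_force: 58.4
```

Request:
{"name": "send_rows", "arguments": {"rows": [{"x": 0,"y": 0,"z": 0.12,"wx": 0,"wy": 0,"wz": 0,"hand": -1},{"x": 0,"y": 0,"z": 0.12,"wx": 0,"wy": 0,"wz": 0,"hand": -1},{"x": 0,"y": 0,"z": 0.1,"wx": 0,"wy": 0,"wz": 0,"hand": -1},{"x": 0,"y": 0,"z": 0.07,"wx": 0,"wy": 0,"wz": 0,"hand": -1},{"x": 0,"y": 0,"z": 0.05,"wx": 0,"wy": 0,"wz": 0,"hand": -1},{"x": 0,"y": 0,"z": 0.03,"wx": 0,"wy": 0,"wz": 0,"hand": -1},{"x": 0,"y": 0,"z": 0.015,"wx": 0,"wy": 0,"wz": 0,"hand": -1},{"x": 0,"y": 0,"z": 0,"wx": 0,"wy": 0,"wz": 0,"hand": -1},{"x": 0,"y": 0,"z": 0,"wx": 0,"wy": 0,"wz": 0,"hand": -1},{"x": 0,"y": 0,"z": 0,"wx": 0,"wy": 0,"wz": 0,"hand": -1}]}}

```text
time: 26.23
tool_pos: [0.5431, 0.2375, 0.0556]
tool_rot: [0.0, 0.696, 0.718, 0.0]
contact_force: [-0.1, -0.3, -0.9]
gripper_width: 0.165
grasp_force: 58.3
```

```bash
python3 -c "
from h import *
plan([.543,.2375,.0545]);plan([.5491,.0521,.0545])"
```

```text
t 26.23 pos [0.5431 0.2375 0.0556] w 0.165 F [-0.1 -0.3 -0.9]
units xyz [ 0.    -0.001  0.007] rot units [ 0.0013  0.0004 -0.0015]
t 26.23 pos [0.5431 0.2375 0.0556] w 0.165 F [-0.1 -0.3 -0.9]
units xyz [-1.237e+00  1.000e-03  8.000e-03] rot units [ 0.0013  0.0004 -0.0015]
```

Request:
{"name": "send_rows", "arguments": {"rows": [{"x": 0,"y": 0,"z": 0.01,"wx": 0,"wy": 0,"wz": 0,"hand": -1},{"x": 0,"y": 0,"z": 0,"wx": 0,"wy": 0,"wz": 0,"hand": -1},{"x": 0,"y": 0,"z": 0,"wx": 0,"wy": 0,"wz": 0,"hand": 0.2},{"x": 0,"y": 0,"z": 0,"wx": 0,"wy": 0,"wz": 0,"hand": 0.2},{"x": 0,"y": 0,"z": 0,"wx": 0,"wy": 0,"wz": 0,"hand": 0.2},{"x": 0,"y": 0,"z": 0,"wx": 0,"wy": 0,"wz": 0,"hand": 0.2},{"x": 0,"y": 0,"z": -0.1,"wx": 0,"wy": 0,"wz": 0,"hand": 0.2},{"x": 0,"y": 0,"z": -0.15,"wx": 0,"wy": 0,"wz": 0,"hand": 0.2},{"x": 0,"y": 0,"z": -0.15,"wx": 0,"wy": 0,"wz": 0,"hand": 0.2},{"x": 0,"y": 0,"z": -0.07,"wx": 0,"wy": 0,"wz": 0,"hand": 0.2}]}}

```text
time: 27.07
tool_pos: [0.5439, 0.2378, 0.1267]
tool_rot: [0.001, 0.696, 0.718, 0.001]
contact_force: [1.1, 0.1, -0.2]
gripper_width: 0.598
grasp_force: 0.0
```

Request:
{"name": "send_rows", "arguments": {"rows": [{"x": -0.1,"y": 0,"z": 0,"wx": 0,"wy": 0,"wz": 0,"hand": 0.2},{"x": -0.18,"y": 0,"z": 0,"wx": 0,"wy": 0,"wz": 0,"hand": 0.2},{"x": -0.21,"y": 0,"z": 0,"wx": 0,"wy": 0,"wz": 0,"hand": 0.2},{"x": -0.21,"y": 0,"z": 0,"wx": 0,"wy": 0,"wz": 0,"hand": 0.2},{"x": -0.2,"y": 0,"z": 0,"wx": 0,"wy": 0,"wz": 0,"hand": 0.2},{"x": -0.17,"y": 0,"z": 0,"wx": 0,"wy": 0,"wz": 0,"hand": 0.2},{"x": -0.12,"y": 0,"z": 0,"wx": 0,"wy": 0,"wz": 0,"hand": 0.2},{"x": -0.047,"y": 0,"z": 0,"wx": 0,"wy": 0,"wz": 0,"hand": 0.2},{"x": 0,"y": 0,"z": 0,"wx": 0,"wy": 0,"wz": 0,"hand": 0.2},{"x": 0,"y": 0,"z": 0,"wx": 0,"wy": 0,"wz": 0,"hand": 0.2}]}}

```text
time: 27.9
tool_pos: [0.5478, 0.0519, 0.123]
tool_rot: [-0.001, 0.696, 0.718, -0.001]
contact_force: [-0.0, -0.4, 0.1]
gripper_width: 0.599
grasp_force: 0.0
```

```bash
python3 -c "
from h import *
plan([.5491,.0521,.0535])"
```

```text
t 27.9 pos [0.5478 0.0519 0.123 ] w 0.599 F [-0.  -0.4  0.1]
units xyz [0.001 0.01  0.463] rot units [-0.0027  0.0003 -0.0025]
```

Request:
{"name": "send_rows", "arguments": {"rows": [{"x": 0,"y": 0.005,"z": 0.08,"wx": 0,"wy": 0,"wz": 0,"hand": 0.2},{"x": 0,"y": 0,"z": 0.13,"wx": 0,"wy": 0,"wz": 0,"hand": 0.2},{"x": 0,"y": 0,"z": 0.13,"wx": 0,"wy": 0,"wz": 0,"hand": 0.2},{"x": 0,"y": 0,"z": 0.08,"wx": 0,"wy": 0,"wz": 0,"hand": 0.2},{"x": 0,"y": 0,"z": 0.055,"wx": 0,"wy": 0,"wz": 0,"hand": 0.2},{"x": 0,"y": 0,"z": 0,"wx": 0,"wy": 0,"wz": 0,"hand": 0.2},{"x": 0,"y": 0,"z": 0,"wx": 0,"wy": 0,"wz": 0,"hand": -1},{"x": 0,"y": 0,"z": 0,"wx": 0,"wy": 0,"wz": 0,"hand": -1},{"x": 0,"y": 0,"z": 0,"wx": 0,"wy": 0,"wz": 0,"hand": -1},{"x": 0,"y": 0,"z": 0,"wx": 0,"wy": 0,"wz": 0,"hand": -1}]}}

```text
time: 28.73
tool_pos: [0.5501, 0.0518, 0.0541]
tool_rot: [0.001, 0.696, 0.718, 0.0]
contact_force: [-1.2, 0.4, 2.4]
gripper_width: 0.162
grasp_force: 58.4
```

Request:
{"name": "send_rows", "arguments": {"rows": [{"x": 0,"y": 0,"z": 0,"wx": 0,"wy": 0,"wz": 0,"hand": -1},{"x": 0,"y": 0,"z": 0,"wx": 0,"wy": 0,"wz": 0,"hand": -1},{"x": 0,"y": 0,"z": -0.05,"wx": 0,"wy": 0,"wz": 0,"hand": -1},{"x": 0,"y": 0,"z": -0.1,"wx": 0,"wy": 0,"wz": 0,"hand": -1},{"x": 0,"y": 0,"z": -0.13,"wx": 0,"wy": 0,"wz": 0,"hand": -1},{"x": 0,"y": 0,"z": -0.13,"wx": 0,"wy": 0,"wz": 0,"hand": -1},{"x": 0,"y": 0,"z": -0.13,"wx": 0,"wy": 0,"wz": 0,"hand": -1},{"x": 0,"y": 0,"z": -0.08,"wx": 0,"wy": 0,"wz": 0,"hand": -1},{"x": 0,"y": 0,"z": -0.03,"wx": 0,"wy": 0,"wz": 0,"hand": -1},{"x": 0,"y": 0,"z": 0,"wx": 0,"wy": 0,"wz": 0,"hand": -1}]}}

```text
time: 29.57
tool_pos: [0.5497, 0.0518, 0.1513]
tool_rot: [0.001, 0.696, 0.718, 0.0]
contact_force: [0.0, 1.1, -0.9]
gripper_width: 0.162
grasp_force: 58.4
```

```bash
python3 -c "
from h import *
plan([.547,.114,.15])"
```

```text
t 29.57 pos [0.5497 0.0518 0.1513] w 0.162 F [ 0.   1.1 -0.9]
units xyz [ 0.415 -0.005  0.008] rot units [ 0.0019  0.0013 -0.0015]
```

Request:
{"name": "send_rows", "arguments": {"rows": [{"x": 0.06,"y": -0.005,"z": 0,"wx": 0,"wy": 0,"wz": 0,"hand": -1},{"x": 0.11,"y": 0,"z": 0,"wx": 0,"wy": 0,"wz": 0,"hand": -1},{"x": 0.12,"y": 0,"z": 0,"wx": 0,"wy": 0,"wz": 0,"hand": -1},{"x": 0.08,"y": 0,"z": 0,"wx": 0,"wy": 0,"wz": 0,"hand": -1},{"x": 0.04,"y": 0,"z": 0,"wx": 0,"wy": 0,"wz": 0,"hand": -1},{"x": 0.005,"y": 0,"z": 0,"wx": 0,"wy": 0,"wz": 0,"hand": -1},{"x": 0,"y": 0,"z": 0,"wx": 0,"wy": 0,"wz": 0,"hand": -1},{"x": 0,"y": 0,"z": 0,"wx": 0,"wy": 0,"wz": 0,"hand": -1},{"x": 0,"y": 0,"z": 0.05,"wx": 0,"wy": 0,"wz": 0,"hand": -1},{"x": 0,"y": 0,"z": 0.08,"wx": 0,"wy": 0,"wz": 0,"hand": -1}]}}

```text
time: 30.4
tool_pos: [0.5476, 0.1136, 0.1314]
tool_rot: [0.001, 0.696, 0.718, 0.001]
contact_force: [0.1, 1.0, -0.2]
gripper_width: 0.161
grasp_force: 58.4
```

Request:
{"name": "send_rows", "arguments": {"rows": [{"x": 0,"y": 0,"z": 0.12,"wx": 0,"wy": 0,"wz": 0,"hand": -1},{"x": 0,"y": 0,"z": 0.12,"wx": 0,"wy": 0,"wz": 0,"hand": -1},{"x": 0,"y": 0,"z": 0.1,"wx": 0,"wy": 0,"wz": 0,"hand": -1},{"x": 0,"y": 0,"z": 0.07,"wx": 0,"wy": 0,"wz": 0,"hand": -1},{"x": 0,"y": 0,"z": 0.05,"wx": 0,"wy": 0,"wz": 0,"hand": -1},{"x": 0,"y": 0,"z": 0.03,"wx": 0,"wy": 0,"wz": 0,"hand": -1},{"x": 0,"y": 0,"z": 0.015,"wx": 0,"wy": 0,"wz": 0,"hand": -1},{"x": 0,"y": 0,"z": 0,"wx": 0,"wy": 0,"wz": 0,"hand": -1},{"x": 0,"y": 0,"z": 0,"wx": 0,"wy": 0,"wz": 0,"hand": -1},{"x": 0,"y": 0,"z": 0,"wx": 0,"wy": 0,"wz": 0,"hand": -1}]}}

```text
time: 31.23
tool_pos: [0.5471, 0.1141, 0.0557]
tool_rot: [0.001, 0.696, 0.718, 0.0]
contact_force: [-0.5, 0.3, -0.7]
gripper_width: 0.166
grasp_force: 58.5
```

```bash
python3 -c "
from h import *
plan([.547,.114,.0545])"
```

```text
t 31.23 pos [0.5471 0.1141 0.0557] w 0.166 F [-0.5  0.3 -0.7]
units xyz [-0.001 -0.001  0.008] rot units [ 0.0015  0.0009 -0.0014]
```

Release, rise, then back well clear (x -0.9).

Request:
{"name": "send_rows", "arguments": {"rows": [{"x": 0,"y": 0,"z": 0.01,"wx": 0,"wy": 0,"wz": 0,"hand": -1},{"x": 0,"y": 0,"z": 0,"wx": 0,"wy": 0,"wz": 0,"hand": -1},{"x": 0,"y": 0,"z": 0,"wx": 0,"wy": 0,"wz": 0,"hand": 0.2},{"x": 0,"y": 0,"z": 0,"wx": 0,"wy": 0,"wz": 0,"hand": 0.2},{"x": 0,"y": 0,"z": 0,"wx": 0,"wy": 0,"wz": 0,"hand": 0.2},{"x": 0,"y": 0,"z": 0,"wx": 0,"wy": 0,"wz": 0,"hand": 0.2},{"x": 0,"y": 0,"z": -0.1,"wx": 0,"wy": 0,"wz": 0,"hand": 0.2},{"x": 0,"y": 0,"z": -0.15,"wx": 0,"wy": 0,"wz": 0,"hand": 0.2},{"x": 0,"y": 0,"z": -0.2,"wx": 0,"wy": 0,"wz": 0,"hand": 0.2},{"x": 0,"y": 0,"z": -0.2,"wx": 0,"wy": 0,"wz": 0,"hand": 0.2}]}}

```text
time: 32.07
tool_pos: [0.5454, 0.114, 0.1507]
tool_rot: [-0.001, 0.696, 0.718, -0.001]
contact_force: [0.7, 0.3, 1.1]
gripper_width: 0.599
grasp_force: 0.0
```

Request:
{"name": "send_rows", "arguments": {"rows": [{"x": -0.05,"y": 0,"z": -0.1,"wx": 0,"wy": 0,"wz": 0,"hand": 0.2},{"x": -0.15,"y": 0,"z": 0,"wx": 0,"wy": 0,"wz": 0,"hand": 0.2},{"x": -0.2,"y": 0,"z": 0,"wx": 0,"wy": 0,"wz": 0,"hand": 0.2},{"x": -0.2,"y": 0,"z": 0,"wx": 0,"wy": 0,"wz": 0,"hand": 0.2},{"x": -0.2,"y": 0,"z": 0,"wx": 0,"wy": 0,"wz": 0,"hand": 0.2},{"x": -0.15,"y": 0,"z": 0,"wx": 0,"wy": 0,"wz": 0,"hand": 0.2},{"x": -0.05,"y": 0,"z": 0,"wx": 0,"wy": 0,"wz": 0,"hand": 0.2},{"x": 0,"y": 0,"z": 0,"wx": 0,"wy": 0,"wz": 0,"hand": 0.2},{"x": 0,"y": 0,"z": 0,"wx": 0,"wy": 0,"wz": 0,"hand": 0.2},{"x": 0,"y": 0,"z": 0,"wx": 0,"wy": 0,"wz": 0,"hand": 0.2}]}}

```text
time: 32.9
tool_pos: [0.5509, -0.0348, 0.1657]
tool_rot: [-0.0, 0.696, 0.718, -0.0]
contact_force: [0.7, 0.3, 0.1]
gripper_width: 0.602
grasp_force: 0.0
```

```bash
python3 -c "
from h import *
cv2.imwrite('pics/side5.png',cv2.resize(grab_frame('side')[100:290,180:370],None,fx=3,fy=3))"
```

```text
(no output)
```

View pics/side5.png

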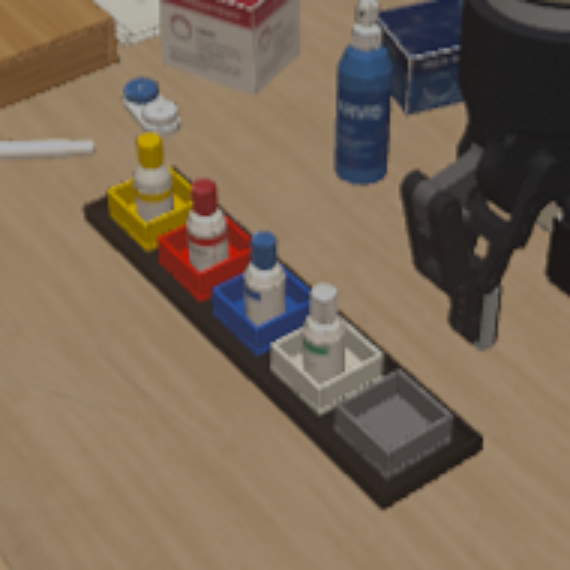

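All four bottles stand upright in their matching pockets, with caps at (149,148), (204,195), (263,250) and (323,300). Grey is empty.

```bash
python3 -c "
from plant import job_done
print(job_done())"
```

```text
the job is handed in; nothing more can be done
None
```

All four bottles now stand upright in the pockets matching their cap colours, the grey spare pocket is empty, and I handed the job in at about 33 s of the 109 s limit.

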